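# Feed a filter cassette under the guard with the push stick

## Task

Take the white push stick and with it alone, fingers off the cassette, push the aluminium cassette in the feeder's trough through the low opening under the blue guard, past the brass pawl and on against the sprung seal to its hard stop. Press there for half a second with about 16 N at the stick to bed the seal (20 N on the cassette damages it), so that the pawl drops behind the cassette and keeps it in. Then draw the stick out low, lay it flat on the bench clear of the feeder, and leave the spare cassette and everything else alone.

Things in the scene. Friction and masses are not known exactly. Their poses are not given: they have to be found in the camera images.
- feeder: Fixed aluminium base plate 400 x 100 x 12 mm, varying place and yaw. Origin on the bench under the middle of the guard opening; x = feed direction (into the guard), z up. The plate runs x = -160 to +240 mm; its top is the feed floor, 12 mm above the bench. From x = 178 mm on stands a blue carousel disc 171 mm high. The plunger and pawl inside sit at a depth that differs each time and is not measured.
- trough (a point): Outer end of the open trough, on the feed floor in its middle (feeder x = -160 mm; the point's axes are the feeder's). The trough runs from here 160 mm along x to the guard opening. It is 47 mm wide between two fences 12 mm thick that rise 10 mm above the feed floor; open above and at this end.
- opening (a point): Middle of the guard opening, on the feed floor (feeder x = 0; axes as the feeder). Guard: clear blue tunnel 150 mm long (x), 47 mm wide, 26 mm high above the feed floor; roof top 44 mm above the bench; an upright blue panel 5 mm thick, 110 mm wide on its trough side reaches 68 mm above the bench.
- cassette: Aluminium cassette, a flat block 60 mm long (x, along the feed) x 44 mm wide (y) x 20 mm high with a round white filter disc on top, 90 to 180 g. It lies loose in the trough, its centre 70 to 115 mm before the opening. Origin at the centre of its underside. When it is home, the pawl stands behind its rear edge.
- stick: White push stick, 80 to 160 g: flat sole 185 x 28 x 8 mm with an upright handle block 60 long x 16 wide x 60 mm high (top 68 mm above the underside). Origin on the underside below the handle's centre; x points to the square pushing tip 140 mm ahead; the other end is 45 mm behind. Lies on the bench, handle up. Grip the handle across its 16 mm; slide the sole within 4 mm of the feed floor to pass under the pawl.
- pawl (a joint): Height (m) of the sprung brass pawl in the guard roof: 0 = down (free, or dropped behind the cassette), 13 mm above the feed floor; 0.007 = riding on the cassette. Its holding face is 37 to 53 mm inside the opening; its sloped front needs 2 to 8 N. 54 mm past that face is a rubber plunger, spring 2 N rising to 4.5 N over 6 mm, where the pawl drops, plus friction 2 to 5 N; 2.5 mm on: hard stop.
- spare: A spare cassette just like the other, lying on the bench away from the feeder; leave it alone.
- reagent: Amber glass jar, 60 mm across, 70 mm high, a bystander; origin under its centre.
- beaker: Glass beaker, 70 mm across, 65 mm high, a bystander; origin under its centre.
- driver: Screwdriver lying beyond the feeder, a bystander; origin at its middle.
- collar: Steel collar 50 mm across, 14 mm high, a bystander; origin under its centre.
- cup: Small white ceramic cup, 32 mm across, 22 mm high, a bystander; origin under its centre.
- weight: Brass weight 34 mm across, 30 mm high, a bystander; origin under its centre.
Mind the look-alikes: they are no part of the job. What is shaped like the cassette but purple is not meant.

How it is judged:
By the outcome, as a careful person would: the job done as asked, in the order asked, and still so for the second after the job is handed in, with the robot touching nothing.
It also fails if it takes over 72 s, if anything falls off the work surface, if the arm or the gripper's body presses on something with over 40 N, if the wrist force passes 120 N, or if a joint passes its speed limit or range.

## Robot

A 6-joint arm with a two-finger parallel gripper is mounted at the origin on the work surface. World frame = base frame: x ahead of the robot, y to its left, z up, the work surface at z = 0. Lengths are in m, angles in rad, forces in N, time in s.
With the tool pointing down it reaches from about 0.225 to 0.875 m from the base axis. Payload 3.4 kg.
Tool frame: the origin (TCP) lies at the very end of the fingers, on their centre line; the grasp point (between the pads) lies 19 mm behind it (robot.grip_point_offset is the distance from the TCP to the grasp point, in m); z points along the fingers, y is the line along which they close (so a half turn about z gives the same grasp; the last joint's range is limited). The gripper opens to 85 mm and grips with 20 to 120 N. Pads are 22 mm wide; open, the fingers measure 114 mm over their backs; the gripper's body (76 mm by 85 mm) begins 54 mm behind the grasp point. The pads swing forward as they close: fully open they stand 13 mm farther back than shut.
Start: joints at [1.03, 0.276, 1.505, -0, 1.361, -0.121], TCP at [0.234, 0.525, 0.231] pointing down, gripper open.
Joint ranges: [-2.89, 2.89], [-0.75, 2.08], [0.22, 2.7], [-1.18, 4.32], [0.11, 2.71], [-2.7, 2.7]. Speed limits (rad/s): [2.57, 2.57, 3.14, 3.14, 3.14, 3.14].

## Interface

Orientations are given as a 3x3 rotation matrix whose columns are the frame's x, y, z axes.
In Python, from rig import robot, viewer gives the robot as it stands. The module is installed in compiled form; this text tells all that it offers.
- The arm moves only by the shell command python3 -m crank 'ROWS' [FORCE]. ROWS is JSON, a list of rows, each a list of 7 numbers: the shift along the tool's x, y, z in mm, then the turn, a rotation vector about the tool's x, y, z in degrees, then the closure, from -1 (fully open) to 1 (shut), so that 0 is half open. In form: [[x, y, z, wx, wy, wz, claw], ...]. A call has 1 to 20 rows; each row shifts and turns the commanded pose from where the row before left it, along the tool's axes as they then stand; what a row does not reach is not made up. A row lasts 1/12 s, in which the tool goes at most 41.7 mm and 7.16 degrees, less where a joint would pass 70% of its speed; a pose out of reach is approached as far as the arm can. A call is refused whole if a number of a shift passes 41.7 or a number of a turn 7.16, either way. A call with a gripper value outside its range is refused whole. The fingers move at their own pace and stop on an object; FORCE is the grip in N (left out, the last holds). Time passes only in rows, so rows that do not move let the fingers close. It gives the time, the measured TCP pose, the force, the opening and the grip force at its end, in the units of the state.
- robot.get_state(): the state, without advancing time (a new reading comes with each control period).
- viewer.get_image(name): name is "scene" or "side" or "wrist"; returns a dict with "image" (480x640x3 uint8, red, green, blue), "fx", "fy", "cx", "cy" (pixels), "xyz" and "attitude" of the camera in the world. Camera axes: x right, y up, looking along -z (the intrinsics and any distortion apply to the point x, -y, -z); pixel columns grow to the right and rows downward; lengths in m; the calibration is good to about 2 mm. The wrist camera is an equidistant fisheye: a pixel r from the principal point sees the ray r / f radians off the axis. A picture is of the moment at which its call begins. There is no depth.
- robot.job_done(): hands the job in; it is judged then, once.
The state is a dict: "t": time; "qpos": joint angles; "joint_velocities": joint speeds; "effort": joint torques, N m; "eef_pos": TCP position; "orientation": TCP orientation; "contact_force": force on the tool from outside, world axes, zero at the start; "moment": the same for the moment, N m; "finger_gap": finger opening in m; "grasp_force": force on a finger pad.
Only numpy, scipy, OpenCV 4.12 (cv2) and the standard library are available. Lean on these libraries where they do the work, as an engineer would, in place of code of your own. Each camera call takes 0.05 s, during which the arm holds its last target. There are 200 camera calls.

## Working session

There is one attempt and no reset: what is moved stays moved. The work goes in short steps, Python scripts to look and compute and a shell command to move; the robot and the scene stay as the last step left them, time stands still between calls to the robot, and variables do not carry over. Pictures are saved under pics/ and viewed, at most 11 in all, crops included, and the job is handed in when it is done.

```bash
mkdir -p pics
cat > h.py <<'E'
from rig import robot, viewer
import numpy as np, cv2, json
def snap(n,f):
    d=viewer.get_image(n); cv2.imwrite(f'pics/{f}.png',d['image'][:,:,::-1])
    json.dump({k:np.asarray(v).tolist() for k,v in d.items() if k!='image'},open(f'pics/{f}.json','w')); return d
def ray(d,u,v,fish=False):
    x=(u-d['cx'])/d['fx'];y=(v-d['cy'])/d['fy']
    if fish:
        r=np.hypot(x,y); s=np.sin(r)/max(r,1e-9); c=np.array([x*s,-y*s,-np.cos(r)])
    else: c=np.array([x,-y,-1.])
    return np.array(d['attitude'])@c
def px(f,u,v,z,fish=False):
    d=json.load(open(f'pics/{f}.json')); r=ray(d,u,v,fish); o=np.array(d['xyz']); return o+r*(z-o[2])/r[2]
E
python3 - <<'E'
from h import *
for n in ('scene','side'):
    d=snap(n,n+'1'); print({k:np.round(v,3).tolist() for k,v in d.items() if k!='image'}, d.keys())
print(robot.get_state(), robot.grip_point_offset)
E
```

```text
{'fx': 524.426, 'fy': 524.426, 'cx': 311.582, 'cy': 230.385, 'xyz': [1.219, -0.214, 1.208], 'attitude': [[0.255, -0.83, 0.496], [0.967, 0.221, -0.126], [-0.005, 0.512, 0.859]]} dict_keys(['image', 'fx', 'fy', 'cx', 'cy', 'xyz', 'attitude'])
{'fx': 484.702, 'fy': 484.702, 'cx': 320.151, 'cy': 244.617, 'xyz': [0.39, -0.72, 0.752], 'attitude': [[0.979, 0.14, -0.149], [-0.204, 0.702, -0.682], [0.009, 0.698, 0.716]]} dict_keys(['image', 'fx', 'fy', 'cx', 'cy', 'xyz', 'attitude'])
{'t': 0.1, 'qpos': array([ 1.03002073e+00,  2.76517221e-01,  1.50599581e+00, -2.75562471e-06,
        1.36070901e+00, -1.20999396e-01]), 'joint_velocities': array([-0.00042279, -0.00242008, -0.00320071,  0.00038094,  0.00106691,
        0.00151386]), 'effort': array([ 3.38263490e-03, -4.17697763e+01, -2.46406782e+01, -8.48363948e-05,
        5.78070962e-03, -2.36501613e-06]), 'eef_pos': array([0.23410677, 0.52467065, 0.23053878]), 'orientation': array([[-9.13180329e-01,  4.07554889e-01, -8.36499600e-04],
       [ 4.07555701e-01,  9.13179279e-01, -1.39827647e-03],
       [ 1.93999689e-04, -1.61779875e-03, -9.99998673e-01]]), 'contact_force': array([ 0.2483287 , -0.71756588, -0.56895548]), 'moment': array([ 0.00827308, -0.03827905, -0.00043703]), 'grasp_force': 0.0, 'finger_gap': 0.08563181486645059} 0.0187
```

View pics/scene1.png

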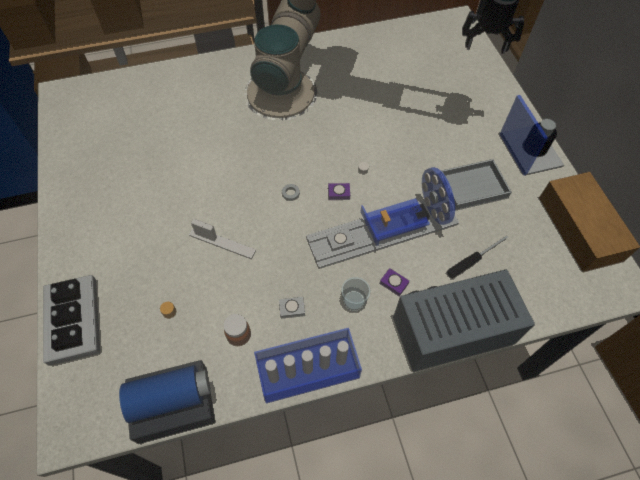

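View pics/side1.png

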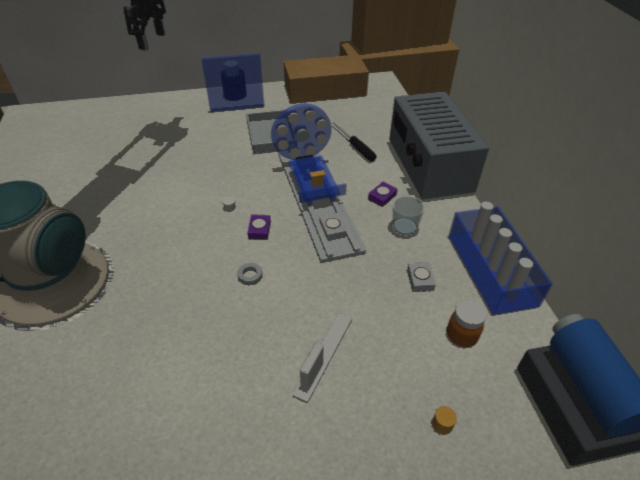

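The scene view shows the stick at about (190–255, 225–257), the feeder trough end at (307–318, 237–264), the cassette at (341, 238), and the guard at (363–430, 205–240). The side view shows the same, with the stick at (300–350, 315–398). I'll enlarge both.

Run:
```python
import cv2
a=cv2.imread('pics/scene1.png')[150:280,180:460]; cv2.imwrite('pics/c1.png',cv2.resize(a,(784,364),interpolation=3))
b=cv2.imread('pics/side1.png')[150:410,240:400]; cv2.imwrite('pics/c2.png',cv2.resize(b,(368,598),interpolation=3))
```

```text
(no output)
```

View pics/c1.png

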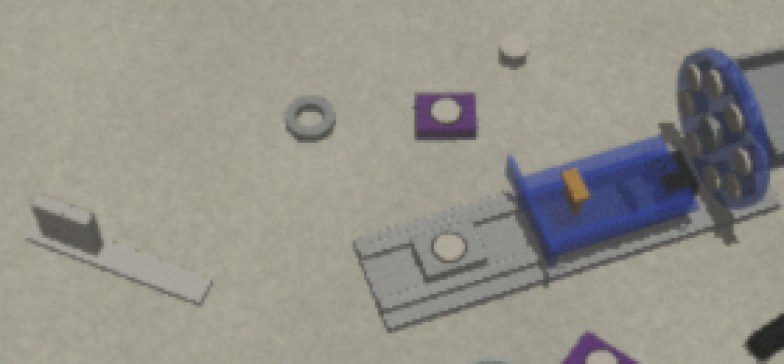

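View pics/c2.png

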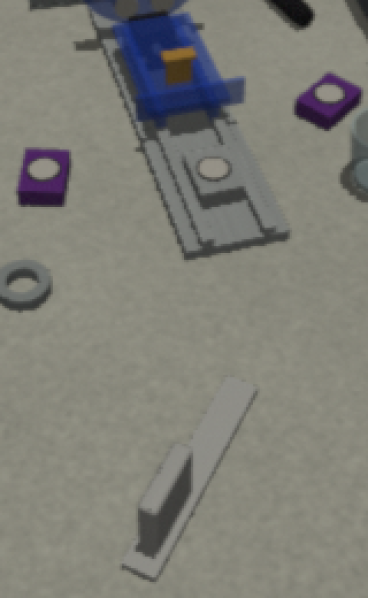

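Crop 1 (scale 2.8) shows the stick tip at (212,283)/(203,300), the tail at (27,238), and the handle top at (33–98, 193–222). The plate end corners are (355,242)/(388,325), the near edge runs to (778,200), and the cassette disc is at (449,247). Crop 2 (scale 2.3) shows the plate end at (186,252)/(289,232), the stick tip at (232,377)/(257,388), the tail at (122,566)/(156,578), and the disc at (213,168).

Run:
```python
from h import *
def A(u,v,z): return px('scene1',180+(u+.5)/2.8-.5,150+(v+.5)/2.8-.5,z)[:2]
def B(u,v,z): return px('side1',240+(u+.5)/2.3-.5,150+(v+.5)/2.3-.5,z)[:2]
def p(n,*a): print(n,*[np.round(x*1000,1) for x in a])
p('tip',(A(212,281,.008)+A(203,298,.008))/2,(B(232,377,.008)+B(257,388,.008))/2)
p('tail', A(27,236,.008), (B(122,564,.008)+B(156,575,.008))/2)
p('handletop',(A(34,203,.068)+A(48,193,.068)+A(97,208,.068)+A(92,224,.068))/4,(B(140,500,.068)+B(152,516,.068)+B(181,447,.068)+B(191,455,.068))/4)
p('plate c1',A(355,242,.012),B(186,252,.012)); p('plate c2',A(388,326,.012),B(289,232,.012))
p('near far end',A(778,198,.012)); p('disc',A(449,247,.021),B(213,168,.021))
p('guard panel top', A(512,157,.068),A(551,262,.012))
```

```text
tip [ 553.1 -200.1] [ 554.7 -204.3]
tail [ 452.5 -354.2] [ 441.7 -347.5]
handletop [ 469.7 -307.1] [ 468.2 -314.9]
plate c1 [541.3 -55.7] [536.7 -57.2]
plate c2 [634.7 -48.7] [634.5 -51.4]
near far end [598.4 348. ]
disc [574.2  26.5] [582.7  36.5]
guard panel top [522.1 100.7] [609.3 115.8]
```

```bash
python3 -m crank '[[-41,-2,-2,0,0,4.1,-1],[-41,-2,-2,0,0,4.1,-1],[-41,-2,-2,0,0,4.1,-1],[-41,-2,-2,0,0,4.1,-1],[-41,-2,-2,0,0,4.1,-1],[-41,-2,-2,0,0,4.1,-1],[-41,-2,-2,0,0,4.1,-1],[-41,-2,-2,0,0,4.1,-1],[-41,-2,-2,0,0,4.1,-1],[-41,-2,-2,0,0,4.1,-1],[-41,-2,0,0,0,4.1,-1],[-41,-2,0,0,0,4.1,-1],[-41,-2,0,0,0,4.1,-1],[-41,-2,0,0,0,4.1,-1],[-41,-2,0,0,0,4.1,-1],[-41,-2,0,0,0,4.1,-1],[-41,-2,0,0,0,4.1,-1],[-41,-2,0,0,0,4.1,-1],[-41,-2,0,0,0,4.1,-1],[-41,-2,0,0,0,4.1,-1]]'
cat >> h.py <<'E'
def goal(x,y,z,yaw):
    """remaining shift (tool mm) and turn (deg about tool z) to TCP at x,y,z mm with tool x at yaw deg, tool down"""
    s=robot.get_state(); R=s['orientation']; p=s['eef_pos']
    c,n=np.cos(np.radians(yaw)),np.sin(np.radians(yaw)); G=np.array([[c,n,0],[n,-c,0],[0,0,-1.]])
    from scipy.spatial.transform import Rotation as Q
    print('t',round(s['t'],2),'pos',np.round(p*1000,1),'F',np.round(s['contact_force'],1),'gap',round(s['finger_gap']*1000,1),'yaw',round(np.degrees(np.arctan2(R[1,0],R[0,0])),2))
    print('shift',np.round(R.T@(np.array([x,y,z])-p*1000),1),'turn',np.round(Q.from_matrix(R.T@G).as_rotvec(degrees=True),2))
E
python3 -c "
from h import *
goal(469,-314,200,52.7)"
```

```text
t: 1.77
eef_pos: [0.5427, -0.1635, 0.2507]
orientation: [[0.28, 0.96, -0.0], [0.96, -0.28, 0.0], [0.0, -0.0, -1.0]]
contact_force: [1.1, -0.2, -0.5]
finger_gap: 0.0856
grasp_force: 0.0
t 1.77 pos [ 542.7 -163.5  250.7] F [ 1.1 -0.2 -0.5] gap 85.6 yaw 73.75
shift [-165.1  -28.6   50.7] turn [-3.000e-02 -1.000e-02  2.105e+01]
```

```bash
python3 -m crank '[[-33.5,-0.8,10,0,0,4.2,-1],[-33.5,-0.8,10,0,0,4.2,-1],[-33.5,-0.8,10,0,0,4.2,-1],[-33.5,-0.8,10,0,0,4.2,-1],[-33.5,-0.8,10,0,0,4.2,-1],[0,0,0,0,0,0,-1],[0,0,0,0,0,0,-1]]' >/dev/null
python3 -c "
from h import *
d=snap('wrist','w1'); print(d['fx'],d['cx'],d['cy'],d['xyz'],np.round(d['attitude'],3))
goal(469,-314,20,52.7)"
```

```text
371.64829954431775 325.7241011819942 238.18478423933166 [ 0.51428813 -0.25205013  0.34257059] [[ 0.795  0.579  0.181]
 [-0.606  0.761  0.232]
 [-0.003 -0.294  0.956]]
t 2.4 pos [ 470.  -311.7  200.7] F [0.9 0.5 0.6] gap 85.6 yaw 52.88
shift [ -2.6   0.9 180.7] turn [-0.08 -0.05  0.18]
```

View pics/w1.png

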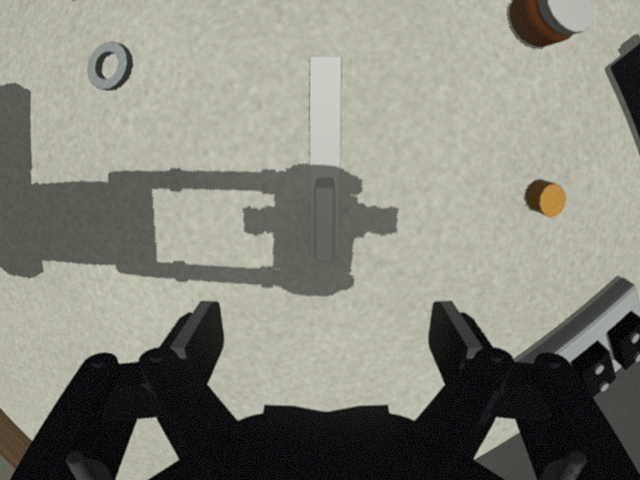

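The wrist view shows the stick tip at (325.5, 57) and the handle top spanning about (315–334, 187–261).

```bash
python3 -c "
from h import *
t=px('w1',325.5,57,.008,1);a=px('w1',324.5,187,.068,1);b=px('w1',324,261,.068,1)
print(t,a,b,(a+b)/2, t-(a+b)/2)
d=t-b; print(np.degrees(np.arctan2(d[1],d[0])), np.linalg.norm((a-b)), np.linalg.norm((t-(a+b)/2)[:2]))"
```

```text
[ 0.55202928 -0.20048608  0.008     ] [ 0.48582732 -0.28646481  0.068     ] [ 0.44982744 -0.33295574  0.068     ] [ 0.46782738 -0.30971027  0.068     ] [ 0.0842019  0.1092242 -0.06     ]
52.34940928631523 0.05879964170044391 0.13791259840219952
```

```bash
python3 -m crank '[[0,-2,40,0,0,0.5,-1],[0,0,40,0,0,0,-1],[0,0,40,0,0,0,-1],[0,0,40,0,0,0,-1],[0,0,22.5,0,0,0,-1],[0,0,0,0,0,0,1],[0,0,0,0,0,0,1],[0,0,0,0,0,0,1],[0,0,0,0,0,0,1],[0,0,0,0,0,0,1],[0,0,0,0,0,0,1],[0,0,0,0,0,0,1],[0,0,0,0,0,0,1],[0,0,0,0,0,0,1],[0,0,0,0,0,0,1]]' 110
```

```text
t: 3.65
eef_pos: [0.47, -0.3112, 0.0209]
orientation: [[0.609, 0.793, 0.003], [0.793, -0.609, -0.002], [0.0, 0.004, -1.0]]
contact_force: [0.5, 0.7, 6.6]
finger_gap: 0.0152
grasp_force: 107.8
```

```bash
python3 -m crank '[[0,0,-25,0,0,0,1],[0,0,-25,0,0,0,1],[13.4,9.7,0,0,0,-4.3,1],[13.4,9.7,0,0,0,-4.3,1],[13.4,9.7,0,0,0,-4.3,1],[13.4,9.7,0,0,0,-4.3,1],[13.4,9.7,0,0,0,-4.3,1],[13.4,9.7,0,0,0,-4.3,1],[13.4,9.7,0,0,0,-4.3,1],[13.4,9.7,0,0,0,-4.3,1],[13.4,9.7,0,0,0,-4.3,1],[13.4,9.7,0,0,0,-4.3,1],[0,0,0,0,0,0,1],[0,0,0,0,0,0,1],[0,0,0,0,0,0,1]]'
python3 -c "
from h import *
d=snap('wrist','w2'); goal(601,-217,71,95); snap('side','s2')"
```

```text
t: 4.9
eef_pos: [0.5993, -0.216, 0.069]
orientation: [[-0.094, 0.996, -0.0], [0.996, 0.094, -0.0], [-0.0, -0.0, -1.0]]
contact_force: [-0.2, -0.3, -0.7]
finger_gap: 0.0147
grasp_force: 107.3
t 4.95 pos [ 599.3 -216.2   69. ] F [-0.7 -0.3 -1.2] gap 14.8 yaw 95.38
shift [-0.9  1.7 -2. ] turn [-0.01  0.02  0.38]
```

View pics/w2.png

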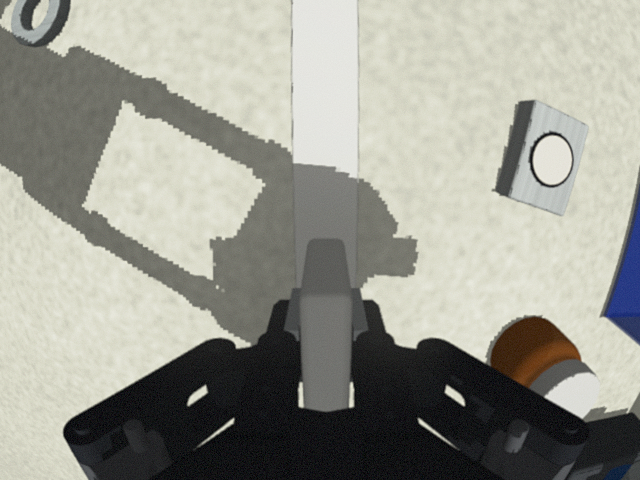

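The wrist view shows the stick held square (sole at u 292–358), but the feeder is out of sight. I'll use a side crop.

Run:
```python
import cv2
b=cv2.imread('pics/s2.png')[170:290,270:430]; cv2.imwrite('pics/c3.png',cv2.resize(b,(800,600),interpolation=3))
```

```text
(no output)
```

View pics/c3.png

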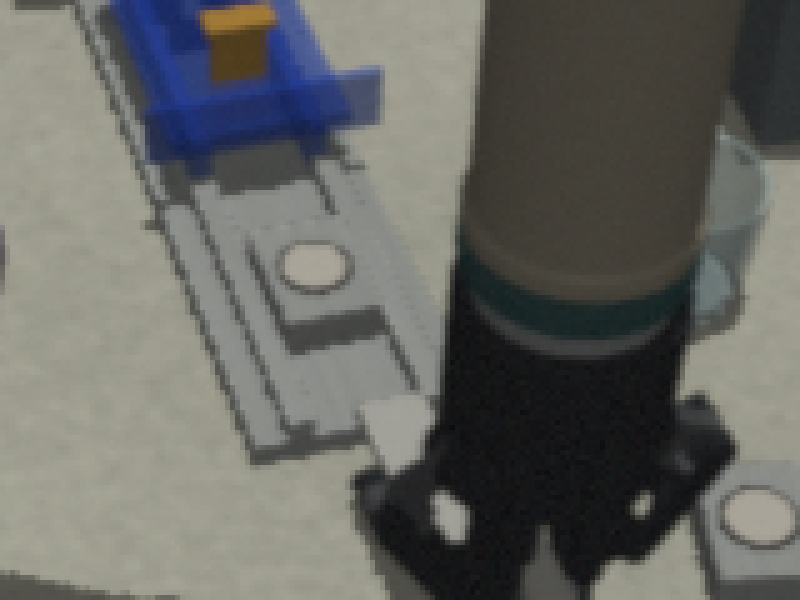

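The side crop (scale 5, offset 270,170) shows the tip front edge at (362,403)–(437,397), the plate's left edge at (250,447)→(90,15), and the cassette's top rear edge at (290,325)–(388,310). The disc is at (314,267).

Run:
```python
from h import *
def B(u,v,z): return px('s2',270+(u+.5)/5-.5,170+(v+.5)/5-.5,z)[:2]*1000
def A(u,v,z): return px('scene1',180+(u+.5)/2.8-.5,150+(v+.5)/2.8-.5,z)[:2]*1000
P=lambda n,*a:print(n,*[np.round(x,1) for x in a])
P('tip',B(362,403,.056),B(437,397,.056))
a,b=B(250,447,.012),B(90,15,.012);P('left edge',a,b,np.degrees(np.arctan2(*(b-a)[::-1])))
a,b=B(293,430,.022),B(195,185,.022);P('fence inner',a,b,np.degrees(np.arctan2(*(b-a)[::-1])))
P('cass rear',B(290,325,.032),B(388,310,.032)); P('disc',B(314,267,.033),A(449,247,.033))
a,b=A(388,325,.012),A(778,198,.012);P('near edge',a,b,np.degrees(np.arctan2(*(b-a)[::-1])))
```

```text
tip [574.7 -81. ] [604.8 -83.7]
left edge [534.9 -56. ] [516.2 245.5] 93.5
fence inner [552.3 -59.2] [541.4  98.4] 93.9
cass rear [561.9  -8.7] [604.9  -7.9]
disc [579.6  23.3] [580.7  24.1]
near edge [633.8 -48.5] [598.4 348. ] 95.1
```

```bash
python3 -m crank '[[16,-2.5,0,0,0,1,1],[16,0,0,0,0,0,1],[16,0,0,0,0,0,1],[0,0,10,0,0,0,1],[0,0,10,0,0,0,1],[0,0,8,0,0,0,1],[0,0,4,0,0,0,1],[0,0,2.5,0,0,0,1],[0,0,0,0,0,0,1],[0,0,0,0,0,0,1]]'
python3 -c "
from h import *
goal(0,0,34,94.4); snap('scene','s3');snap('side','s4')
a=cv2.imread('pics/s3.png')[180:270,290:430]; a=cv2.resize(a,(700,450),interpolation=3)
b=cv2.imread('pics/s4.png')[170:270,280:360]; b=cv2.resize(b,(360,450),interpolation=3)
cv2.imwrite('pics/c4.png',cv2.resize(np.hstack([a,b]),(800,340),interpolation=3))"
```

```text
t: 5.83
eef_pos: [0.5934, -0.1684, 0.0341]
orientation: [[-0.077, 0.997, -0.0], [0.997, 0.077, 0.0], [0.0, -0.0, -1.0]]
contact_force: [0.1, -0.2, -1.6]
finger_gap: 0.0149
grasp_force: 107.4
t 5.83 pos [ 593.4 -168.4   34.1] F [ 0.1 -0.2 -1.6] gap 14.9 yaw 94.42
shift [ 2.136e+02 -5.787e+02  1.000e-01] turn [-0.   -0.    0.02]
```

View pics/c4.png

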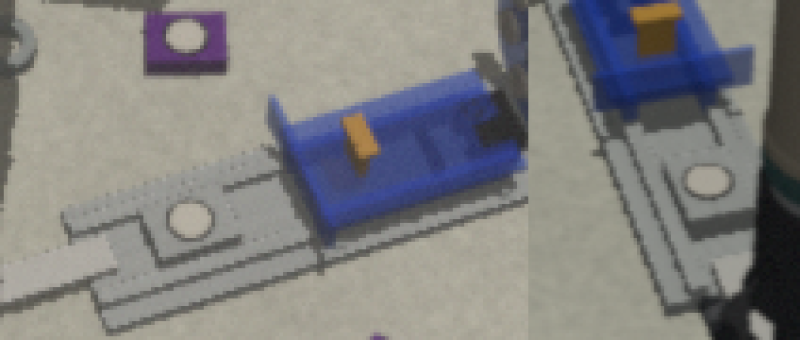

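```bash
python3 -m crank '[[5,0,0,0,0,0,1],[5,0,0,0,0,0,1],[5,0,0,0,0,0,1],[5,0,0,0,0,0,1],[5,0,0,0,0,0,1],[5,0,0,0,0,0,1],[6,0,0,0,0,0,1],[6,0,0,0,0,0,1],[6,0,0,0,0,0,1],[6,0,0,0,0,0,1],[6,0,0,0,0,0,1],[6,0,0,0,0,0,1],[6,0,0,0,0,0,1],[6,0,0,0,0,0,1],[6,0,0,0,0,0,1],[6,0,0,0,0,0,1],[0,0,0,0,0,0,1]]'
python3 -c "
from h import *
goal(0,0,34,94.4); snap('scene','s5')"
```

```text
t: 7.35
eef_pos: [0.5859, -0.0767, 0.0342]
orientation: [[-0.078, 0.997, -0.001], [0.997, 0.078, 0.001], [0.001, -0.001, -1.0]]
contact_force: [0.3, 0.2, -0.7]
finger_gap: 0.0148
grasp_force: 107.4
t 7.35 pos [585.9 -76.7  34.2] F [ 0.3  0.2 -0.7] gap 14.8 yaw 94.48
shift [ 122.3 -578.1    0.7] turn [-0.03 -0.07  0.08]
```

```bash
for i in 1; do python3 -m crank '[[4,0,0,0,0,0,1],[4,0,0,0,0,0,1],[4,0,0,0,0,0,1],[4,0,0,0,0,0,1],[4,0,0,0,0,0,1],[0,0,0,0,0,0,1]]'; python3 -m crank '[[4,0,0,0,0,0,1],[4,0,0,0,0,0,1],[4,0,0,0,0,0,1],[4,0,0,0,0,0,1],[4,0,0,0,0,0,1],[0,0,0,0,0,0,1]]';  python3 -m crank '[[3,0,0,0,0,0,1],[3,0,0,0,0,0,1],[3,0,0,0,0,0,1],[3,0,0,0,0,0,1],[0,0,0,0,0,0,1]]'; done | grep -E 't:|pos|force'
python3 -c "
from h import *
snap('scene','s6')
a=cv2.imread('pics/s6.png')[180:270,290:450]; cv2.imwrite('pics/c5.png',cv2.resize(a,(800,450),interpolation=3))"
```

```text
t: 7.9
eef_pos: [0.5849, -0.058, 0.0344]
contact_force: [-0.1, -1.5, -0.8]
grasp_force: 107.3
t: 8.4
eef_pos: [0.5828, -0.037, 0.0341]
contact_force: [1.1, -0.4, -1.3]
grasp_force: 107.3
t: 8.82
eef_pos: [0.5822, -0.0256, 0.0343]
contact_force: [-0.2, 0.3, -0.9]
grasp_force: 107.4
```

View pics/c5.png

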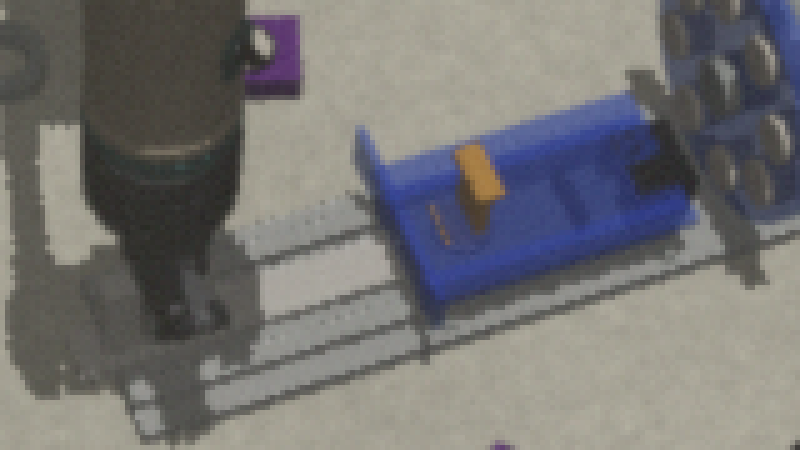

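The cassette is under the guard with the stick straight behind it in the trough. The disc is faintly visible at (435,225) before the pawl at (480,190). I'll continue slowly.

```bash
(python3 -m crank '[[3,0,0,0,0,0,1],[3,0,0,0,0,0,1],[3,0,0,0,0,0,1],[3,0,0,0,0,0,1],[3,0,0,0,0,0,1],[0,0,0,0,0,0,1]]'; python3 -m crank '[[2,0,0,0,0,0,1],[2,0,0,0,0,0,1],[2,0,0,0,0,0,1],[2,0,0,0,0,0,1],[0,0,0,0,0,0,1]]'; python3 -m crank '[[1.5,0,0,0,0,0,1],[1.5,0,0,0,0,0,1],[0,0,0,0,0,0,1]]';python3 -m crank '[[1.5,0,0,0,0,0,1],[1.5,0,0,0,0,0,1],[0,0,0,0,0,0,1]]'; python3 -m crank '[[1,0,0,0,0,0,1],[1,0,0,0,0,0,1],[0,0,0,0,0,0,1]]') | grep -E 't:|pos|contact'
```

```text
t: 9.37
eef_pos: [0.581, -0.0106, 0.0343]
contact_force: [0.4, -0.6, -1.1]
t: 9.78
eef_pos: [0.5804, -0.003, 0.0343]
contact_force: [-0.2, -2.1, -1.1]
t: 10.03
eef_pos: [0.5802, -0.0002, 0.0343]
contact_force: [-0.1, -2.0, -0.9]
t: 10.28
eef_pos: [0.58, 0.0028, 0.0343]
contact_force: [0.2, -2.6, 0.1]
t: 10.53
eef_pos: [0.5799, 0.0047, 0.0343]
contact_force: [-0.2, -2.2, -0.5]
```

```bash
(for i in 1 2 3; do :; done; python3 -m crank '[[1,0,0,0,0,0,1],[1,0,0,0,0,0,1],[0,0,0,0,0,0,1]]'; python3 -m crank '[[1,0,0,0,0,0,1],[1,0,0,0,0,0,1],[0,0,0,0,0,0,1]]';python3 -m crank '[[1,0,0,0,0,0,1],[1,0,0,0,0,0,1],[0,0,0,0,0,0,1]]';python3 -m crank '[[1,0,0,0,0,0,1],[1,0,0,0,0,0,1],[0,0,0,0,0,0,1]]') | grep -E 't:|pos|contact'
```

```text
t: 10.78
eef_pos: [0.5798, 0.006, 0.0344]
contact_force: [0.5, -4.7, 0.2]
t: 11.03
eef_pos: [0.5798, 0.0076, 0.0345]
contact_force: [-0.3, -6.4, 0.0]
t: 11.28
eef_pos: [0.5797, 0.0093, 0.0346]
contact_force: [-0.1, -7.8, 0.5]
t: 11.53
eef_pos: [0.5796, 0.0111, 0.0346]
contact_force: [0.4, -7.3, 1.6]
```

```bash
(python3 -m crank '[[0.7,0,0,0,0,0,1],[0.5,0,0,0,0,0,1],[0,0,0,0,0,0,1]]';python3 -m crank '[[0.6,0,0,0,0,0,1],[0,0,0,0,0,0,1]]';python3 -m crank '[[0.6,0,0,0,0,0,1],[0,0,0,0,0,0,1]]'; python3 -m crank '[[0.5,0,0,0,0,0,1],[0,0,0,0,0,0,1]]') | grep -E 't:|pos|contact'
```

```text
t: 11.78
eef_pos: [0.5794, 0.0124, 0.0346]
contact_force: [0.6, -6.5, 0.9]
t: 11.95
eef_pos: [0.5794, 0.0129, 0.0346]
contact_force: [-0.7, -7.9, 1.7]
t: 12.12
eef_pos: [0.5794, 0.0134, 0.0347]
contact_force: [-1.3, -7.7, 1.8]
t: 12.28
eef_pos: [0.5793, 0.0139, 0.0347]
contact_force: [0.1, -8.3, 1.1]
```

```bash
(python3 -m crank '[[0.5,0,0,0,0,0,1],[0,0,0,0,0,0,1]]';python3 -m crank '[[0.5,0,0,0,0,0,1],[0,0,0,0,0,0,1]]'; python3 -m crank '[[0.5,0,0,0,0,0,1],[0,0,0,0,0,0,1]]') | grep -E 't:|pos|contact'
```

```text
t: 12.45
eef_pos: [0.5794, 0.0142, 0.0347]
contact_force: [-1.1, -8.6, 1.0]
t: 12.62
eef_pos: [0.5794, 0.0142, 0.0348]
contact_force: [0.0, -9.4, 1.7]
t: 12.78
eef_pos: [0.5795, 0.0142, 0.0349]
contact_force: [0.3, -10.1, 2.3]
```

```bash
(python3 -m crank '[[0.8,0,0,0,0,0,1],[0.7,0,0,0,0,0,1],[0,0,0,0,0,0,1]]';python3 -m crank '[[0.6,0,0,0,0,0,1],[0.5,0,0,0,0,0,1],[0,0,0,0,0,0,1]]') | grep -E 't:|pos|contact'
```

```text
t: 13.03
eef_pos: [0.5797, 0.0144, 0.0352]
contact_force: [-0.1, -14.6, 2.6]
t: 13.28
eef_pos: [0.5799, 0.0145, 0.0354]
contact_force: [-0.6, -18.0, 4.8]
```

```bash
(python3 -m crank '[[-0.6,0,0,0,0,0,1],[0,0,0,0,0,0,1]]';python3 -m crank '[[0,0,0,0,0,0,1],[0,0,0,0,0,0,1],[0,0,0,0,0,0,1]]';python3 -m crank '[[0,0,0,0,0,0,1],[0,0,0,0,0,0,1],[0,0,0,0,0,0,1],[0,0,0,0,0,0,1]]') | grep -E 't:|pos|contact'; python3 -c "
from h import *
snap('scene','s7')
a=cv2.imread('pics/s7.png')[180:270,290:450]; cv2.imwrite('pics/c6.png',cv2.resize(a,(800,450),interpolation=3))"
```

```text
t: 13.45
eef_pos: [0.5798, 0.0144, 0.0353]
contact_force: [-0.2, -15.5, 3.0]
t: 13.7
eef_pos: [0.5798, 0.0144, 0.0353]
contact_force: [-0.7, -15.9, 2.7]
t: 14.03
eef_pos: [0.5798, 0.0144, 0.0353]
contact_force: [-1.6, -15.4, 3.1]
```

View pics/c6.png

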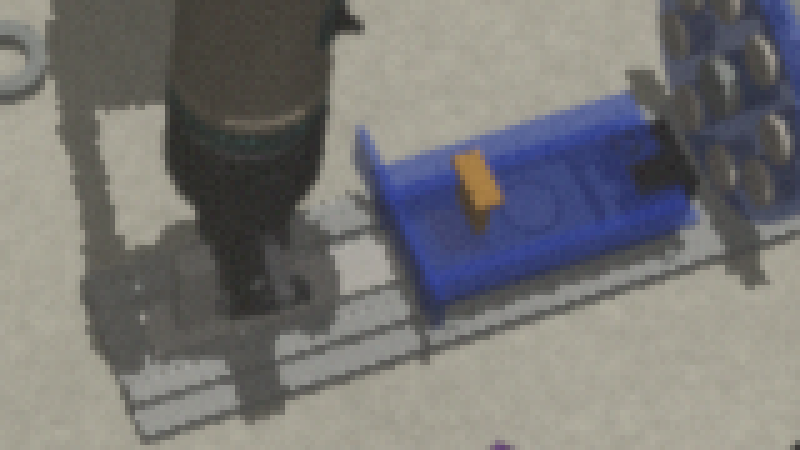

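The disc now lies beyond the pawl (530,205), and the pawl block's top has dropped from v≈145 to 150, so it is behind the cassette. I'll hold briefly, then draw the stick out low.

```bash
(python3 -m crank '[[0.2,0,0,0,0,0,1],[0,0,0,0,0,0,1],[0,0,0,0,0,0,1],[0,0,0,0,0,0,1],[0,0,0,0,0,0,1],[0,0,0,0,0,0,1],[0,0,0,0,0,0,1]]';python3 -m crank '[[-2,0,0,0,0,0,1],[-3,0,0,0,0,0,1],[-4,0,0,0,0,0,1],[-5,0,0,0,0,0,1],[0,0,0,0,0,0,1]]'; python3 -m crank '[[-5,0,0,0,0,0,1],[-8,0,0,0,0,0,1],[-10,0,0,0,0,0,1],[-10,0,0,0,0,0,1],[-10,0,0,0,0,0,1],[-10,0,0,0,0,0,1],[-10,0,0,0,0,0,1],[0,0,0,0,0,0,1]]') | grep -E 't:|pos|contact'
```

```text
t: 14.67
eef_pos: [0.5798, 0.0145, 0.0353]
contact_force: [-0.4, -16.3, 3.5]
t: 15.08
eef_pos: [0.5795, 0.0051, 0.034]
contact_force: [-0.4, 0.3, -1.8]
t: 15.75
eef_pos: [0.5853, -0.0602, 0.0343]
contact_force: [0.4, 0.6, -2.0]
```

```bash
(python3 -m crank '[[-10,0,0,0,0,0,1],[-13,0,0,0,0,0,1],[-13,0,0,0,0,0,1],[-13,0,0,0,0,0,1],[-13,0,0,0,0,0,1],[-13,0,0,0,0,0,1],[-13,0,0,0,0,0,1],[-13,0,0,0,0,0,1],[-13,0,0,0,0,0,1],[-13,0,0,0,0,0,1],[-13,0,0,0,0,0,1],[-13,0,0,0,0,0,1],[-13,0,0,0,0,0,1],[-13,0,0,0,0,0,1],[-13,0,0,0,0,0,1],[-10,0,0,0,0,0,1],[0,0,0,0,0,0,1],[0,0,0,0,0,0,1]]'; python3 -m crank '[[0,0,4,0,0,0,1],[0,0,3,0,0,0,1],[0,0,2,0,0,0,1],[0,0,2,0,0,0,1],[0,0,0,0,0,0,1],[0,0,0,0,0,0,1]]')| grep -E 't:|pos|contact'
```

```text
t: 17.25
eef_pos: [0.6003, -0.2596, 0.0341]
contact_force: [-0.5, 0.9, -1.4]
t: 17.75
eef_pos: [0.6003, -0.2587, 0.0231]
contact_force: [-0.3, -0.2, -1.2]
```

```bash
(python3 -m crank '[[0,0,1,0,0,0,1],[0,0,0.7,0,0,0,1],[0,0,0,0,0,0,1]]'; python3 -m crank '[[0,0,0.5,0,0,0,1],[0,0,0.5,0,0,0,1],[0,0,0,0,0,0,1]]')| grep -E 't:|pos|contact'
```

```text
t: 18.0
eef_pos: [0.6004, -0.2591, 0.0215]
contact_force: [-0.1, -1.0, -1.3]
t: 18.25
eef_pos: [0.6004, -0.2592, 0.0209]
contact_force: [-1.0, 0.2, 0.2]
```

```bash
python3 -m crank '[[0,0,0.4,0,0,0,1],[0,0,0,0,0,0,0.5],[0,0,0,0,0,0,0.3],[0,0,0,0,0,0,0],[0,0,0,0,0,0,-1],[0,0,0,0,0,0,-1],[0,0,0,0,0,0,-1],[0,0,0,0,0,0,-1],[0,0,-5,0,0,0,-1],[0,0,-10,0,0,0,-1],[0,0,-20,0,0,0,-1],[0,0,-30,0,0,0,-1],[0,0,-30,0,0,0,-1],[0,0,-30,0,0,0,-1],[0,0,-30,0,0,0,-1],[-10,-20,-10,0,0,0,-1],[-30,-20,0,0,0,0,-1],[-30,-20,0,0,0,0,-1],[0,0,0,0,0,0,-1],[0,0,0,0,0,0,-1]]'
python3 -c "
from h import *
snap('scene','s8');snap('side','s9')
a=cv2.imread('pics/s8.png')[150:310,150:450]; a=cv2.resize(a,(562,300),interpolation=3)
b=cv2.imread('pics/s9.png')[130:410,240:460]; b=cv2.resize(b,(236,300),interpolation=3)
cv2.imwrite('pics/c7.png',np.hstack([a,b]))"
```

```text
t: 19.92
eef_pos: [0.5452, -0.3352, 0.1864]
orientation: [[-0.074, 0.997, 0.001], [0.997, 0.074, -0.001], [-0.001, 0.001, -1.0]]
contact_force: [0.6, 0.6, 0.5]
finger_gap: 0.0853
grasp_force: 0.0
```

View pics/c7.png

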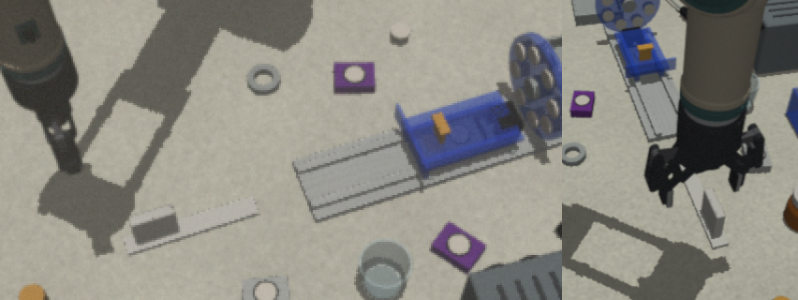

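The stick lies flat and upright on the bench at (125–257, 200–250), clear of the feeder end at (295, 165). The cassette is inside, behind the pawl, and the other objects in view are unmoved.

```bash
python3 -c "
from rig import robot
print(robot.job_done())"
```

```text
the job is handed in; nothing more can be done
None
```

I pushed the cassette home with the stick and pressed it at the hard stop with about 16 N for well over half a second (brief peak reading 18 N). The last picture shows the pawl down behind it and the stick lying flat on the bench clear of the feeder; the job is handed in at about 20 s.

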